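# Show the new packer what to finish next by pointing

## Task

Show the new packer how to finish the order by pointing straight down with the fingertips at three things, one after another: first the one pack of croquettes that has no lid, then the pad of red seals, last the roll of white price labels. Bring the fingertips 2 to 3 cm above the middle of each and keep them still there for two seconds, and finish with the hand staying over the label roll, still pointing at it. Touch and move nothing, and travel high between them so that you never seem to point at a lidded pack, the dark seals or the brown tape.

Things in the scene. Friction and masses are not known exactly. Their poses are not given: they have to be found in the camera images.
- bare_pack: clear open food pack with six brown croquettes and no lid, 143 x 159 x 35 mm high (rim and croquette tops). Origin: middle of its underside, z up
- lidded_pack_1: clear food pack with croquettes under a closed clear domed lid, 148 x 159 x 65 mm high. Origin: middle of its underside, z up. Bystander, not to be pointed at
- lidded_pack_2: clear food pack with croquettes under a closed clear domed lid, 148 x 159 x 65 mm high. Origin: middle of its underside, z up. Bystander, not to be pointed at
- red_seals: flat pad of red seals on a white backing, 150 x 105 x 9 mm high. Origin: middle of its underside, z up
- dark_seals: flat pad of dark brown to black seals on a white backing, 150 x 105 x 9 mm high. Origin: middle of its underside, z up. Bystander, not to be pointed at
- label_roll: roll of white price labels standing on end with its core upright and a short loose end of paper at the side, 81 x 80 x 42 mm high. Origin: middle of its underside of its whole outline (about 6 mm from the core's axis), z up
- tape: roll of brown packing tape lying flat with its core upright, 96 x 95 x 48 mm high. Origin: middle of its underside, z up. Bystander, not to be pointed at

How it is judged:
On the way, in this order (a step that is already met when the one before it is completed fails the run):
1. the tool points down at the middle of the pack without a lid and dwells there for 1.5 s (horizontal distance between the grasp point and bare_pack below 0.035 m and z of the grasp point in the frame of bare_pack between 0.05 and 0.125 m and angle between the grasp point's own z axis and vertical above 2.6 rad), for 1.5 s.
2. then it points down at the middle of the pad of red seals and dwells there for 1.5 s (horizontal distance between the grasp point and red_seals below 0.035 m and z of the grasp point in the frame of red_seals between 0.024 and 0.099 m and angle between the grasp point's own z axis and vertical above 2.6 rad), for 1.5 s.
3. then it points down at the roll of white labels and dwells there for 1.5 s (horizontal distance between the grasp point and label_roll below 0.03 m and z of the grasp point in the frame of label_roll between 0.057 and 0.132 m and angle between the grasp point's own z axis and vertical above 2.6 rad), for 1.5 s.
At the end, for the whole second after the job is handed in: The tool still points down (within 30 degrees) at the label roll: TCP within 30 mm of its middle seen from above, 15 to 90 mm above its top; all packs, pads and rolls lie within 6 mm of their starts. (For pack and red seals: within 35 mm, 15 to 90 mm above.) (all of step 3 and distance of each of bare_pack, lidded_pack_1, lidded_pack_2, red_seals, dark_seals, label_roll, tape from where it was at the start of the episode below 0.006 m); the robot touches nothing.
It fails at once if the robot touches anything (contact force between any of the fingers, the arm and anything else above 0.3 N).
It fails at once if a pack, pad or roll is moved or lifted (more than 8 mm) (distance of any of bare_pack, lidded_pack_1, lidded_pack_2, red_seals, dark_seals, label_roll, tape from where it was at the start of the episode above 0.008 m).
It fails at once if the tool comes low over the middle of a wrong thing (TCP within 45 mm, less than 75 mm above its top) ((horizontal distance between the grasp point and lidded_pack_1 below 0.045 m and z of the grasp point in the frame of lidded_pack_1 below 0.14 m) or (horizontal distance between the grasp point and lidded_pack_2 below 0.045 m and z of the grasp point in the frame of lidded_pack_2 below 0.14 m) or (horizontal distance between the grasp point and dark_seals below 0.045 m and z of the grasp point in the frame of dark_seals below 0.084 m) or (horizontal distance between the grasp point and tape below 0.045 m and z of the grasp point in the frame of tape below 0.123 m)).
It also fails if it takes over 54 s, if anything falls off the work surface, if the arm or the gripper's body presses on something with over 40 N, if the wrist force passes 120 N, or if a joint passes its speed limit or range.

## Robot

A 7-joint arm with a two-finger parallel gripper is mounted at the origin on a cart in front of the work surface, level with it; the furniture and walls round the work are solid. World frame = base frame: x ahead of the robot, y to its left, z up, the work surface at z = 0. Lengths are in m, angles in rad, forces in N, time in s.
With the tool pointing down it reaches from about 0.425 to 0.95 m from the base axis. Payload 16.7 kg.
Tool frame: the origin (TCP) lies between the finger pads, 19 mm behind the fingertips; this is the grasp point; z points along the fingers, y is the line along which they close (so a half turn about z gives the same grasp; the last joint's range is limited). The gripper opens to 94 mm and grips with 3 to 60 N. Pads are 16 mm wide; open, the fingers measure 119 mm over their backs; the gripper's body (75 mm by 177 mm) begins 78 mm behind the grasp point.
Start: joints at [-1.478, 0.426, 0.074, 1.606, -0.034, 1.111, -0.067], TCP at [0.162, 0.655, 0.224] pointing down, gripper open.
Joint ranges: [-2.85, 2.85], [-0.5, 2.14], [-1.23, 1.37], [0.21, 2.46], [-1.02, 4.16], [0.16, 2.05], [-2.73, 2.73]. Speed limits (rad/s): [1.89, 1.89, 2.39, 2.39, 3.01, 3.01, 3.01].

## Interface

Orientations are given as a unit quaternion [x, y, z, w].
In Python, from rig import ctrl gives the robot as it stands. The module is installed in compiled form; this text tells all that it offers.
- The arm moves only by the shell command python3 -m creep 'ROWS' [OPENING]. ROWS is a JSON object of lists of equal length, an entry for each row: "slide": the shift along the world's x, y, z scaled (see below), a list of three; "roll": the turn about the world's z scaled (see below). In form: {"slide": [[dx, dy, dz], ...], "roll": [roll, ...]}. A call has 1 to 12 rows; each row is the pose to reach, as a shift and turn from the pose commanded when the call began, turning the shorter way round; what a row does not reach only later rows make up. The controller multiplies each number of a shift by 0.1 m and each number of a turn by 180 degrees. A row lasts 1/10 s, in which the tool goes at most 50 mm and 8.59 degrees, less where a joint would pass 70% of its speed; a pose out of reach is approached as far as the arm can. A call with a number of a shift or a turn outside -1 to 1 is refused whole. A call with a gripper value outside its range is refused whole. OPENING is the opening, from 0 (shut) to 1 (fully open), set as the call begins (- or left out, the last holds). The fingers move at their own pace and stop on an object; the grip force is fixed at half the most. Time passes only in rows, so rows that repeat a pose let the fingers close. It gives the time, the measured TCP pose, the force, the opening and the grip force at its end, in the units of the state.
- ctrl.sense(): the state, without advancing time (a new reading comes with each control period).
- ctrl.camera(name): name is "side" or "top" or "wrist"; returns a dict with "color" (400x640x3 uint8, red, green, blue), "intrinsics" (3x3 intrinsics, pixels), "origin" and "orientation" of the camera in the world. Camera axes: x right, y up, looking along -z (the intrinsics and any distortion apply to the point x, -y, -z); pixel columns grow to the right and rows downward; lengths in m; the calibration is good to about 2 mm. A picture is of the moment at which its call begins. There is no depth.
- ctrl.sign_off(): hands the job in; it is judged then, once.
Trained networks look in the newest picture that a camera, given by its name, has taken for a name from the list of things; names that differ only in an ending like _2 or _b are one class to them, and where a whole thing is asked for, a point or a joint stands for the part that bears it (a point fixed in the world has none). Each returns a list of dicts, best first, with "confidence" (0 to 1); they miss things now and then, are a little off and sometimes report something else, mostly with a low value. They report only what shows in the picture. A call takes as long as a camera call.
- ctrl.trace(camera, thing): "mask" (400x640 bool, what is visible of it) and "at" ([column, row] in pixels, amid what is visible of it).
The state is a dict: "clock": time; "joint_positions": joint angles; "joint_velocities": joint speeds; "joint_torque": joint torques, N m; "tcp_pos": TCP position; "tool_rot": TCP orientation; "contact_force": force on the tool from outside, world axes, zero at the start; "torque": the same for the moment, N m; "grip_width": finger opening in m; "gripper_force": force on a finger pad.
Only numpy, scipy, OpenCV 4.12 (cv2) and the standard library are available. Lean on these libraries where they do the work, as an engineer would, in place of code of your own. Each camera call takes 0.05 s, during which the arm holds its last target. There are 200 camera calls.

## Working session

There is one attempt and no reset: what is moved stays moved. The work goes in short steps, Python scripts to look and compute and a shell command to move; the robot and the scene stay as the last step left them, time stands still between calls to the robot, and variables do not carry over. Pictures are saved under pics/ and viewed, at most 10 in all, crops included, and the job is handed in when it is done.

```bash
mkdir -p pics; cat > h.py <<'E'
import numpy as np, cv2
from scipy.spatial.transform import Rotation as R
from rig import ctrl
def ray(c,p,z):
    K=np.array(c["intrinsics"]); d=np.linalg.inv(K)@[p[0],p[1],1]; d=np.array([d[0],-d[1],-d[2]])
    q=np.array(c["orientation"]); M=R.from_quat(q).as_matrix() if q.size==4 else q
    d=M@d; o=np.array(c["origin"]); return o+d*(z-o[2])/d[2]
E
python3 - <<'E'
from h import *
s=ctrl.sense(); print(s["clock"],s["tcp_pos"],s["tool_rot"])
H=dict(bare_pack=.03,lidded_pack_1=.05,red_seals=.009,dark_seals=.009,label_roll=.042,tape=.048)
for n in ("top","side"):
    c=ctrl.camera(n); cv2.imwrite(f"pics/{n}1.png",c["color"][:,:,::-1]); print(n,np.round(c["origin"],3),c["orientation"],{k:1 for k in c})
    for t,h in H.items():
        for r in ctrl.trace(n,t):
            m=r["mask"]; print(t,round(r["confidence"],2),np.round(r["at"]),m.sum(),np.round(ray(c,r["at"],h),3))
E
```

```text
0.0 [0.16158249 0.65493941 0.22356771] [ 1.20641179e-01  9.92695973e-01 -6.40306799e-04 -2.76779842e-05]
top [ 0.402 -0.006  1.077] [-0.03862412  0.02244595  0.71286919 -0.69987275] {'color': 1, 'intrinsics': 1, 'origin': 1, 'orientation': 1}
bare_pack 0.88 [228. 150.] 1372 [0.602 0.245 0.03 ]
lidded_pack_1 0.83 [431. 133.] 3894 [ 0.627 -0.236  0.05 ]
lidded_pack_1 0.76 [330. 147.] 3980 [0.598 0.001 0.05 ]
red_seals 0.69 [452. 238.] 2831 [ 0.38  -0.285  0.009]
dark_seals 0.82 [219. 245.] 2714 [0.373 0.272 0.009]
label_roll 0.61 [299. 223.] 757 [0.422 0.076 0.042]
label_roll 0.25 [450. 237.] 2914 [ 0.383 -0.272  0.042]
tape 0.69 [371. 219.] 501 [ 0.428 -0.092  0.048]
tape 0.4 [328. 149.] 4069 [0.594 0.005 0.048]
side [ 0.535 -0.754  0.689] [0.41576013 0.01123469 0.01385255 0.9092994 ] {'color': 1, 'intrinsics': 1, 'origin': 1, 'orientation': 1}
bare_pack 0.82 [359. 154.] 939 [0.613 0.206 0.03 ]
lidded_pack_1 0.65 [376. 276.] 4668 [ 0.627 -0.255  0.05 ]
red_seals 0.7 [254. 301.] 3354 [ 0.38  -0.295  0.009]
dark_seals 0.81 [280. 148.] 995 [0.371 0.264 0.009]
label_roll 0.7 [292. 187.] 704 [0.43  0.034 0.042]
tape 0.62 [285. 220.] 1128 [ 0.425 -0.096  0.048]
```

View pics/top1.png

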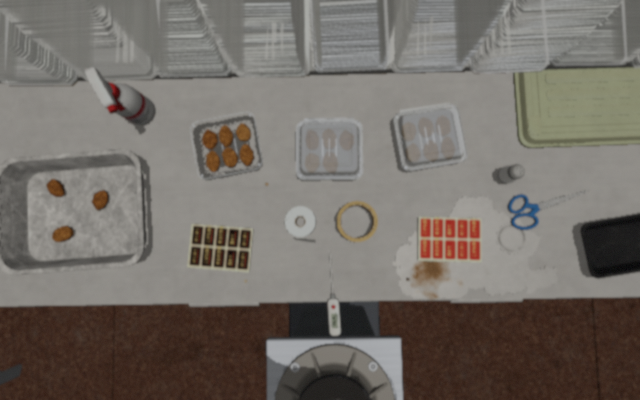

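View pics/side1.png

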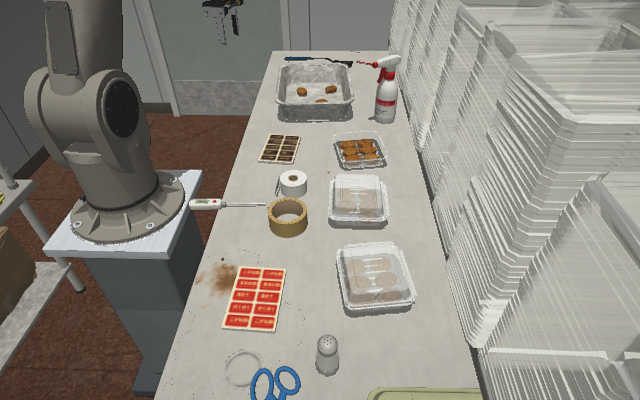

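The top view shows the bare pack near (227,147), the lidded packs near (330,149) and (429,136), and the red seals near (449,239). The dark seals are near (220,248), the label roll core at (300,222) with its loose end near (305,240), and the tape at (356,221). The side view agrees: there is a spray bottle at (385,90) beyond the bare pack, and the tray stacks stand along the far edge.

```bash
python3 - <<'E'
from h import *
H=dict(bare_pack=.03,red_seals=.009,label_roll=.042)
for n in ("top","side"):
    c=ctrl.camera(n)
    for t,h in H.items():
        m=ctrl.trace(n,t)[0]["mask"].astype(np.uint8)
        k=max(cv2.findContours(m,cv2.RETR_EXTERNAL,cv2.CHAIN_APPROX_NONE)[0],key=cv2.contourArea).reshape(-1,2)
        w=np.array([ray(c,p,h)[:2] for p in k],np.float32)
        print(n,t,k.min(0),k.max(0),[np.round(v,3) for v in cv2.minAreaRect(w)])
    if n=="top":
        for nm,p,z in (("bare rim corners",[(193,124),(249,114),(261,170),(206,179)],.035),("label core",[(300,222)],.042),("bottle",[(98,75),(90,72)],.2),("stack",[(250,75)],0)): print(nm,[np.round(ray(c,q,z)[:2],3) for q in p])
    else: print("side bare rim",[np.round(ray(c,q,.035)[:2],3) for q in [(333,138),(379,135),(386,161),(338,165)]],"label core", ray(c,(292,177),.042),"bottle",ray(c,(386,120),0))
E
```

```text
top bare_pack [202 125] [254 167] [array([0.607, 0.243]), array([0.141, 0.072]), np.float64(47.78)]
top red_seals [417 216] [481 261] [array([ 0.38 , -0.279]), array([0.151, 0.105]), np.float64(87.269)]
top label_roll [285 206] [314 237] [array([0.428, 0.073]), array([0.068, 0.067]), np.float64(44.063)]
bare rim corners [array([0.665, 0.328]), array([0.686, 0.193]), array([0.55 , 0.164]), array([0.531, 0.296])]
label core [array([0.425, 0.073])]
bottle [array([0.73 , 0.472]), array([0.737, 0.489])]
stack [array([0.795, 0.196])]
side bare_pack [337 139] [381 167] [array([0.61 , 0.214]), array([0.111, 0.137]), np.float64(12.66)]
side red_seals [221 266] [286 333] [array([ 0.381, -0.284]), array([0.159, 0.11 ]), np.float64(86.862)]
side label_roll [275 169] [306 198] [array([0.425, 0.049]), array([0.081, 0.123]), np.float64(3.491)]
side bare rim [array([0.534, 0.283]), array([0.678, 0.303]), array([0.687, 0.164]), array([0.55 , 0.142])] label core [0.42593971 0.07509641 0.042     ] bottle [0.71765364 0.45829468 0.        ]
```

```bash
python3 -m creep '{"slide": [[0.2,-0.2,0.1],[0.5,-0.45,0.2],[0.9,-0.8,0.3]], "roll": [0,0,0]}' 0.15
python3 -m creep '{"slide": [[0.3,-0.3,0],[0.6,-0.55,0],[0.9,-0.8,0]], "roll": [0,0,0]}'
python3 -m creep '{"slide": [[0.3,-0.3,0],[0.6,-0.55,0],[0.9,-0.8,0]], "roll": [0,0,0]}'
```

```text
clock: 1.4
tcp_pos: [0.2481, 0.5779, 0.2537]
tool_rot: [0.119, 0.993, 0.0, -0.0]
contact_force: [1.2, 0.6, -1.2]
grip_width: 0.0732
gripper_force: 0.0
clock: 1.7
tcp_pos: [0.3398, 0.4967, 0.2538]
tool_rot: [0.121, 0.993, 0.0, 0.0]
contact_force: [0.4, 0.8, 0.3]
grip_width: 0.0491
gripper_force: 0.0
clock: 2.0
tcp_pos: [0.4297, 0.4167, 0.2538]
tool_rot: [0.121, 0.993, 0.0, 0.0]
contact_force: [-0.2, 0.7, -0.3]
grip_width: 0.0252
gripper_force: 0.0
```

```bash
python3 -m creep '{"slide": [[0.3,-0.3,0],[0.6,-0.55,0],[0.9,-0.8,0]], "roll": [0,0,0]}'
python3 -m creep '{"slide": [[0.3,-0.3,0],[0.6,-0.6,0],[0.85,-0.92,0],[0.85,-0.92,0],[0.85,-0.92,0]], "roll": [0,0,0,0,0]}'
```

```text
clock: 2.3
tcp_pos: [0.5197, 0.3367, 0.2538]
tool_rot: [0.121, 0.993, 0.0, 0.0]
contact_force: [-0.3, -0.2, 0.8]
grip_width: 0.0138
gripper_force: 0.0
clock: 2.8
tcp_pos: [0.604, 0.2451, 0.2533]
tool_rot: [0.122, 0.993, -0.0, -0.0]
contact_force: [-0.2, 0.6, -0.8]
grip_width: 0.0138
gripper_force: 0.0
```

```bash
python3 -m creep '{"slide": [[0,0,-0.3],[0,0,-0.6],[0,0,-0.9],[0,0,-0.9],[0,0,-0.9]], "roll": [0,0,0,0,0]}'; python3 - <<'E'
from h import *
for n in ("side","wrist"):
    c=ctrl.camera(n); cv2.imwrite(f"pics/{n}2.png",c["color"][:,:,::-1])
    print([(round(r["confidence"],2),np.round(r["at"]),np.round(ray(c,r["at"],.03),3)) for r in ctrl.trace(n,"bare_pack")])
E
```

```text
clock: 3.3
tcp_pos: [0.6032, 0.247, 0.1641]
tool_rot: [0.12, 0.993, -0.0, -0.0]
contact_force: [-1.0, 0.4, 0.4]
grip_width: 0.0142
gripper_force: 0.0
[(0.9, array([361., 154.]), array([0.619, 0.204, 0.03 ]))]
[(0.8, array([325., 193.]), array([0.603, 0.255, 0.03 ]))]
```

View pics/side2.png

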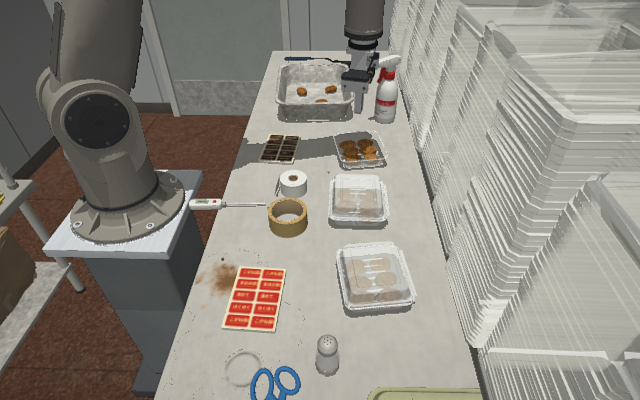

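View pics/wrist2.png

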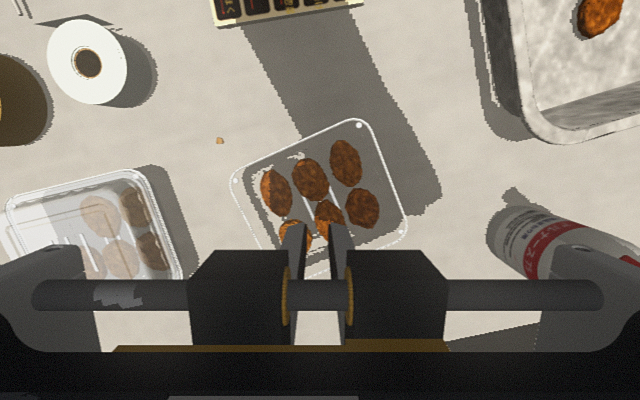

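The side view shows the hand above the bare pack (359,154), well clear of the bottle and stacks. The wrist view shows the open pack's corners at (360,120), (235,180) and (407,240), so its middle is near (321,210), which matches the top measurement. Next I descend and dwell.

```bash
python3 - <<'E'
from h import *
c=ctrl.camera("wrist"); print([np.round(ray(c,p,.035)[:2],3) for p in ((360,120),(235,180),(407,240),(321,210))])
E
python3 -m creep '{"slide": [[0.05,0,-0.2],[0.05,0,-0.4],[0.05,0,-0.6],[0.05,0,-0.85],[0.05,0,-0.85],[0.05,0,-0.85],[0.05,0,-0.85],[0.05,0,-0.85],[0.05,0,-0.85],[0.05,0,-0.85],[0.05,0,-0.85],[0.05,0,-0.85]], "roll": [0,0,0,0,0,0,0,0,0,0,0,0]}'
python3 -m creep '{"slide": [[0,0,0],[0,0,0],[0,0,0],[0,0,0],[0,0,0],[0,0,0],[0,0,0],[0,0,0],[0,0,0],[0,0,0],[0,0,0],[0,0,0]], "roll": [0,0,0,0,0,0,0,0,0,0,0,0]}'
python3 -m creep '{"slide": [[0,0,0],[0,0,0],[0,0,0],[0,0,0],[0,0,0]], "roll": [0,0,0,0,0]}'
```

```text
[array([0.539, 0.306]), array([0.567, 0.168]), array([0.675, 0.33 ]), array([0.62 , 0.247])]
clock: 4.75
tcp_pos: [0.6086, 0.246, 0.0786]
tool_rot: [0.121, 0.993, 0.0, 0.0]
contact_force: [-0.4, 0.3, -0.5]
grip_width: 0.0138
gripper_force: 0.0
clock: 5.95
tcp_pos: [0.6086, 0.246, 0.0785]
tool_rot: [0.121, 0.993, -0.0, -0.0]
contact_force: [0.6, 0.6, -0.6]
grip_width: 0.014
gripper_force: 0.0
clock: 6.45
tcp_pos: [0.6086, 0.246, 0.0785]
tool_rot: [0.121, 0.993, -0.0, -0.0]
contact_force: [0.4, 0.3, -0.3]
grip_width: 0.0141
gripper_force: 0.0
```

```bash
python3 -m creep '{"slide": [[0,0,0.2],[0,0,0.5],[0,0,0.9]], "roll": [0,0,0]}'
python3 -m creep '{"slide": [[0,0,0.3],[0,0,0.6],[0,0,0.9],[0,0,0.9]], "roll": [0,0,0,0]}'
python3 -m creep '{"slide": [[-0.1,-0.2,0],[-0.25,-0.55,0],[-0.4,-0.9,0]], "roll": [0,0,0]}'
python3 -m creep '{"slide": [[-0.13,-0.3,0],[-0.26,-0.6,0],[-0.4,-0.9,0]], "roll": [0,0,0]}'
python3 -m creep '{"slide": [[-0.13,-0.3,0],[-0.26,-0.6,0],[-0.4,-0.9,0]], "roll": [0,0,0]}'
python3 -m creep '{"slide": [[-0.13,-0.3,0],[-0.26,-0.6,0],[-0.4,-0.9,0]], "roll": [0,0,0]}'
```

```text
clock: 6.75
tcp_pos: [0.6077, 0.2456, 0.1681]
tool_rot: [0.121, 0.993, -0.001, -0.001]
contact_force: [0.2, 0.7, 0.2]
grip_width: 0.0139
gripper_force: 0.0
clock: 7.15
tcp_pos: [0.6102, 0.2464, 0.2629]
tool_rot: [0.121, 0.993, 0.002, 0.002]
contact_force: [-0.2, 0.1, -0.0]
grip_width: 0.0139
gripper_force: 0.0
clock: 7.45
tcp_pos: [0.5677, 0.1552, 0.2577]
tool_rot: [0.12, 0.993, -0.0, -0.0]
contact_force: [0.8, -0.7, 0.8]
grip_width: 0.014
gripper_force: 0.0
clock: 7.75
tcp_pos: [0.5278, 0.0648, 0.258]
tool_rot: [0.121, 0.993, -0.0, -0.0]
contact_force: [0.2, 0.1, -0.9]
grip_width: 0.0142
gripper_force: 0.0
clock: 8.05
tcp_pos: [0.4877, -0.0252, 0.2581]
tool_rot: [0.121, 0.993, -0.0, -0.0]
contact_force: [-0.0, 0.5, 0.9]
grip_width: 0.014
gripper_force: 0.0
clock: 8.35
tcp_pos: [0.4478, -0.1151, 0.2582]
tool_rot: [0.121, 0.993, 0.0, -0.0]
contact_force: [-0.4, -0.1, 0.0]
grip_width: 0.0139
gripper_force: 0.0
```

```bash
python3 -m creep '{"slide": [[-0.13,-0.3,0],[-0.26,-0.6,0],[-0.4,-0.9,0]], "roll": [0,0,0]}'
python3 -m creep '{"slide": [[-0.1,-0.3,0],[-0.2,-0.6,0],[-0.29,-0.76,0],[-0.29,-0.76,0],[-0.29,-0.76,0]], "roll": [0,0,0,0,0]}'; python3 - <<'E'
from h import *
c=ctrl.camera("wrist"); cv2.imwrite("pics/wrist3.png",c["color"][:,:,::-1])
print([(round(r["confidence"],2),np.round(ray(c,r["at"],.009),3)) for r in ctrl.trace("wrist","red_seals")],ctrl.sense()["joint_positions"])
E
```

```text
clock: 8.65
tcp_pos: [0.4078, -0.205, 0.2582]
tool_rot: [0.121, 0.993, 0.0, -0.0]
contact_force: [0.3, 0.0, 0.2]
grip_width: 0.0139
gripper_force: 0.0
clock: 9.15
tcp_pos: [0.3795, -0.2798, 0.2582]
tool_rot: [0.121, 0.993, 0.0, -0.0]
contact_force: [0.7, -0.2, 0.4]
grip_width: 0.0138
gripper_force: 0.0
[(0.82, array([ 0.382, -0.283,  0.009]))] [-0.18591961  0.03880926  0.71543489  2.03588562 -0.02896992  1.07695052
  1.87295976]
```

View pics/wrist3.png

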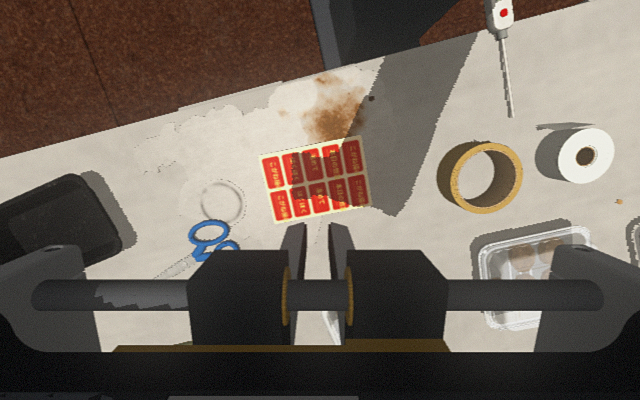

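The wrist view shows the red pad at (315,180), which projects to (0.382, -0.283). The tool is right above it, so I descend to z = 0.053 and dwell.

```bash
python3 -m creep '{"slide": [[0,0,-0.3],[0,0,-0.6],[0,0,-0.9]], "roll": [0,0,0]}'
python3 -m creep '{"slide": [[0,0,-0.25],[0,0,-0.5],[0,0,-0.7],[0,0,-0.7]], "roll": [0,0,0,0]}'
```

```text
clock: 9.55
tcp_pos: [0.3803, -0.2791, 0.1675]
tool_rot: [0.12, 0.993, 0.0, 0.0]
contact_force: [1.0, 0.5, 0.6]
grip_width: 0.0142
gripper_force: 0.0
clock: 9.95
tcp_pos: [0.3788, -0.2786, 0.0965]
tool_rot: [0.12, 0.993, 0.0, -0.002]
contact_force: [0.0, 0.1, 1.1]
grip_width: 0.0141
gripper_force: 0.0
```

```bash
python3 -m creep '{"slide": [[0,0,-0.2],[0,0,-0.45],[0,0,-0.45],[0,0,-0.45],[0,0,-0.45],[0,0,-0.45],[0,0,-0.45],[0,0,-0.45],[0,0,-0.45],[0,0,-0.45],[0,0,-0.45],[0,0,-0.45]], "roll": [0,0,0,0,0,0,0,0,0,0,0,0]}'
python3 -m creep '{"slide": [[0,0,0],[0,0,0],[0,0,0],[0,0,0],[0,0,0],[0,0,0],[0,0,0],[0,0,0],[0,0,0],[0,0,0],[0,0,0],[0,0,0]], "roll": [0,0,0,0,0,0,0,0,0,0,0,0]}'
python3 -m creep '{"slide": [[0,0,0],[0,0,0],[0,0,0]], "roll": [0,0,0]}'
```

```text
clock: 11.15
tcp_pos: [0.3796, -0.28, 0.0535]
tool_rot: [0.121, 0.993, -0.0, -0.0]
contact_force: [-0.5, 0.4, -0.2]
grip_width: 0.014
gripper_force: 0.0
clock: 12.35
tcp_pos: [0.3796, -0.28, 0.0535]
tool_rot: [0.121, 0.993, -0.0, -0.0]
contact_force: [1.5, 0.1, 0.5]
grip_width: 0.0143
gripper_force: 0.0
clock: 12.65
tcp_pos: [0.3796, -0.28, 0.0535]
tool_rot: [0.121, 0.993, -0.0, -0.0]
contact_force: [0.0, -1.1, 0.4]
grip_width: 0.0142
gripper_force: 0.0
```

```bash
python3 -m creep '{"slide": [[0,0,0.2],[0,0,0.5],[0,0,0.8],[0,0,1.0]], "roll": [0,0,0,0]}'
python3 -m creep '{"slide": [[0,0,0.3],[0,0,0.6],[0,0,0.9],[0,0,1.0],[0,0,1.0]], "roll": [0,0,0,0,0]}'
python3 -m creep '{"slide": [[0.15,0.3,0],[0.35,0.6,0],[0.5,0.9,0]], "roll": [0,0,0]}'
python3 -m creep '{"slide": [[0.15,0.3,0],[0.35,0.6,0],[0.5,0.9,0]], "roll": [0,0,0]}'
python3 -m creep '{"slide": [[-0.1,0.3,0],[-0.2,0.6,0],[-0.28,0.86,0]], "roll": [0,0,0]}'
python3 -m creep '{"slide": [[-0.1,0.3,0],[-0.2,0.6,0],[-0.28,0.86,0],[-0.28,0.86,0],[-0.28,0.86,0]], "roll": [0,0,0,0,0]}'; python3 - <<'E'
from h import *
c=ctrl.camera("wrist"); cv2.imwrite("pics/wrist4.png",c["color"][:,:,::-1])
print([(round(r["confidence"],2),np.round(r["at"]),np.round(ray(c,r["at"],.042),3)) for r in ctrl.trace("wrist","label_roll")],np.round(ctrl.sense()["joint_positions"],2))
E
```

```text
clock: 13.05
tcp_pos: [0.3798, -0.2804, 0.1552]
tool_rot: [0.121, 0.993, -0.0, 0.001]
contact_force: [0.1, 0.9, 0.1]
grip_width: 0.0143
gripper_force: 0.0
clock: 13.55
tcp_pos: [0.3802, -0.2801, 0.2544]
tool_rot: [0.12, 0.993, 0.0, 0.001]
contact_force: [1.1, -0.1, -0.3]
grip_width: 0.0145
gripper_force: 0.0
clock: 13.85
tcp_pos: [0.4298, -0.1886, 0.2521]
tool_rot: [0.121, 0.993, -0.0, -0.001]
contact_force: [-0.1, -0.4, -0.1]
grip_width: 0.0142
gripper_force: 0.0
clock: 14.15
tcp_pos: [0.4798, -0.0985, 0.2518]
tool_rot: [0.121, 0.993, -0.0, -0.001]
contact_force: [0.8, -0.0, 0.3]
grip_width: 0.0146
gripper_force: 0.0
clock: 14.45
tcp_pos: [0.4503, -0.0126, 0.2517]
tool_rot: [0.12, 0.993, -0.0, -0.001]
contact_force: [0.8, -0.3, 0.6]
grip_width: 0.0139
gripper_force: 0.0
clock: 14.95
tcp_pos: [0.4231, 0.0719, 0.2523]
tool_rot: [0.12, 0.993, -0.001, -0.001]
contact_force: [0.2, -0.5, 0.6]
grip_width: 0.0139
gripper_force: 0.0
[(0.72, array([315., 179.]), array([0.416, 0.07 , 0.042]))] [-0.68 -0.03  0.36  2.11  0.01  1.07  1.  ]
```

View pics/wrist4.png

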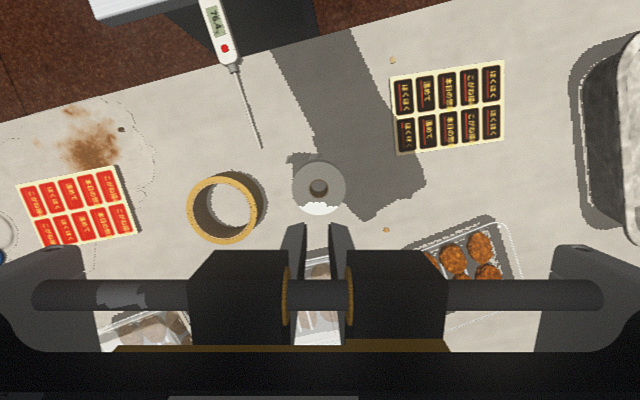

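The wrist view shows the label roll at (319,188), straight ahead of the fingertips, with the tape at (222,210). I descend to z = 0.086 and dwell.

```bash
python3 -m creep '{"slide": [[-0.02,0,-0.3],[-0.02,0,-0.6],[-0.02,0,-0.9],[-0.02,0,-0.9]], "roll": [0,0,0,0]}'
python3 -m creep '{"slide": [[0,0,-0.2],[0,0,-0.4],[0,0,-0.6],[0,0,-0.76],[0,0,-0.76],[0,0,-0.76],[0,0,-0.76],[0,0,-0.76],[0,0,-0.76],[0,0,-0.76],[0,0,-0.76],[0,0,-0.76]], "roll": [0,0,0,0,0,0,0,0,0,0,0,0]}'
python3 -m creep '{"slide": [[0,0,0],[0,0,0],[0,0,0],[0,0,0],[0,0,0],[0,0,0],[0,0,0],[0,0,0],[0,0,0],[0,0,0],[0,0,0],[0,0,0]], "roll": [0,0,0,0,0,0,0,0,0,0,0,0]}'
python3 -m creep '{"slide": [[0,0,0],[0,0,0],[0,0,0],[0,0,0],[0,0,0],[0,0,0],[0,0,0],[0,0,0]], "roll": [0,0,0,0,0,0,0,0]}'; python3 - <<'E'
from h import *
c=ctrl.camera("side"); cv2.imwrite("pics/side5.png",c["color"][:,:,::-1])
E
```

```text
clock: 15.45
tcp_pos: [0.4198, 0.0703, 0.1607]
tool_rot: [0.121, 0.993, -0.002, -0.002]
contact_force: [0.2, -0.9, -0.1]
grip_width: 0.0141
gripper_force: 0.0
clock: 16.65
tcp_pos: [0.4216, 0.072, 0.0876]
tool_rot: [0.121, 0.993, -0.0, -0.0]
contact_force: [-0.4, -0.5, -0.4]
grip_width: 0.0139
gripper_force: 0.0
clock: 17.85
tcp_pos: [0.4216, 0.0719, 0.0875]
tool_rot: [0.121, 0.993, -0.0, -0.0]
contact_force: [-0.4, 0.1, 0.4]
grip_width: 0.0144
gripper_force: 0.0
clock: 18.65
tcp_pos: [0.4216, 0.072, 0.0875]
tool_rot: [0.121, 0.993, -0.0, 0.0]
contact_force: [-0.3, -0.1, 0.3]
grip_width: 0.014
gripper_force: 0.0
```

View pics/side5.png

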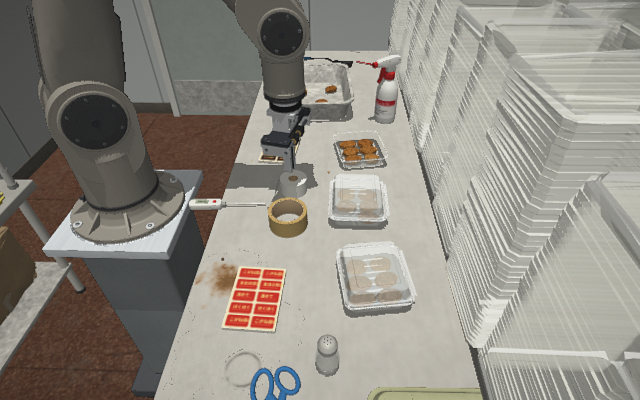

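The side view shows the fingertips just above the label roll's core at (292,180), and everything else is still in place.

```bash
python3 -c "
from rig import ctrl; print(ctrl.sign_off())"
```

```text
the job is handed in; nothing more can be done
None
```

I handed the job in after pointing for over two seconds each at the bare pack, the red seals and the label roll, with no sign of touching or moving anything; the hand is still over the label roll, and the verdict wasn't shown to me.

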